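# Start a hardness reading at the tester's control unit

## Task

A rubber specimen is waiting under the hardness tester: start its reading at the white control unit on the bench, only by pressing with the fingertips. Switch the unit on by pushing the raised far half of its mains rocker fully down, then press the round zero key fully down and keep it down for at least two seconds, let it up, and then press the wide bar-shaped start key fully down and let it up again. Press no other key and nothing before the unit is on, and do not shift or lift the unit or any of the things on it and around it.

Things in the scene. Friction and masses are not known exactly. Their poses are not given: they have to be found in the camera images.
- console: Control unit: white case 230 deep (its x) by 320 wide (its y), about 3 kg, loose on rubber feet. Origin: bench level under its middle. x points from its front edge to its back, y to the left, z up; the front faces the robot give or take its yaw. Its top panel slopes up (0.18 rad) from 50 mm above the bench at x = -115 to 81 mm at x = 55; a level deck 81 mm high lies behind that.
- panel (a point): Bare panel in the key row, between the right menu key and the stop key (unit's x = -72, y = -25). Key centres along the row in the unit's y, in mm: zero 122, menu keys 74, 37 and 0, stop -53, start -113; all at the unit's x = -72, 9 mm proud. Behind the row: a dark display at left (3 mm proud), the black rocker at right (x = 18, y = -115).
- power (a joint): Mains rocker, black, V-shaped, 36 mm from near to far end, 22 mm wide, in a grey bezel 48 by 36 mm, 3 mm proud. It tips about an axis along the unit's y, 8 mm above the panel. 0 = off: near half parallel to the panel, far half sticking up 0.4 rad. 0.4 = on: far half down parallel to the panel, near half up. Stiff: it stays where it is left; 2 to 3 N near the raised end moves it.
- power_far (a point): Point on the top face of the rocker's far half, 12 mm from the tipping axis (the half is 18 mm long, so its far end is 6 mm further); moves with the rocker, sinking about 5 mm as it goes on.
- zero (a joint): Zero key: the only round one, 22 mm across, left end of the front row. Travel in m: 0 up, 0.005 fully down; springs back when let go (1.5 N starts it, 4.5 N has it fully down).
- zero_top (a point): Centre of the zero key's top face (9 mm above the panel when up). The z axis is square to the panel, out of it; the key sinks along -z, and straight down presses it well too.
- start (a joint): Start key: the widest, a bar 46 mm wide (along the unit's y) by 20 mm, right end of the front row. Travel in m: 0 up, 0.005 fully down; springs back when let go (1.5 N starts it, 4.5 N has it fully down).
- start_top (a point): Centre of the start key's top face, axes as for the zero key.
- stop (a joint): Stop key, 24 mm square, next to the start key on its left. Not to be pressed. Travel in m: 0 up, 0.005 fully down; springs back when let go (1.5 N starts it, 4.5 N has it fully down).
- menu_left (a joint): Left menu key, 16 mm square. Not to be pressed. Travel in m: 0 up, 0.005 fully down; springs back when let go (1.5 N starts it, 4.5 N has it fully down).
- menu_mid (a joint): Middle menu key, as the left one.
- menu_right (a joint): Right menu key, as the left one.
- weight: Steel test weight with a knob, 42 mm across, 44 mm tall, 0.3 kg, standing loose on the unit's rear deck. Origin: centre of its underside.
- puck_a: Loose black rubber specimen, a disc 29 mm across and 12.5 mm high, on the unit's rear deck. Origin: centre of its underside.
- puck_b: Another such rubber disc, on the bench close to the unit.
- puck_c: Another such rubber disc, on the bench close to the unit.
- caliper: Digital caliper lying on the bench in front of the unit, 235 mm long (its x), 16 mm high, jaws 50 mm out to its -y. Origin: bench level under the middle of the beam.
- marker: Marker pen, 140 mm long (its x), 16 mm thick, lying on the bench at the unit's right. Origin: bench level under it.
- jar: Amber glass jar with a black lid, 54 mm across, 72 mm tall, on the bench beside the unit. Origin: centre of its underside.
- tray: White open tray with three compartments, 80 by 100 by 28 mm, on the bench at the unit's left. Origin: centre of its underside.

How it is judged:
By the outcome, as a careful person would: the job done as asked, in the order asked, and still so for the second after the job is handed in, with the robot touching nothing.
It also fails if it takes over 45 s, if anything falls off the work surface, if the arm or the gripper's body presses on something with over 40 N, if the wrist force passes 120 N, or if a joint passes its speed limit or range.

## Robot

A 6-joint arm with a two-finger parallel gripper is mounted at the origin on the work surface. World frame = base frame: x ahead of the robot, y to its left, z up, the work surface at z = 0. Lengths are in m, angles in degrees, forces in N, time in s.
With the tool pointing down it reaches from about 0.3 to 0.75 m from the base axis. Payload 8.5 kg.
Tool frame: the origin (TCP) lies at the very end of the fingers, on their centre line; the grasp point (between the pads) lies 19 mm behind it; z points along the fingers, y is the line along which they close (so a half turn about z gives the same grasp; the last joint's range is limited). The gripper opens to 85 mm and grips with 20 to 120 N. Pads are 22 mm wide; open, the fingers measure 114 mm over their backs; the gripper's body (76 mm by 85 mm) begins 54 mm behind the grasp point. The pads swing forward as they close: fully open they stand 13 mm farther back than shut.
Start: joints at [61.748, 21.807, 74.336, -0, 83.858, -12.336], TCP at [0.151, 0.529, 0.231] pointing down, gripper open.
Joint ranges: [-178.18, 178.18], [-50.72, 133.34], [12.68, 142.11], [-81.47, 261.47], [9.98, 163.14], [-165.26, 165.26]. Speed limits (degrees/s): [136.94, 136.94, 180, 180, 180, 180].

## Interface

Orientations are given as a 3x3 rotation matrix whose columns are the frame's x, y, z axes.
In Python, from rig import env, imaging gives the robot as it stands. The module is installed in compiled form; this text tells all that it offers.
- The arm moves only by the tool arm_command, never from a script. Its arguments are lists of equal length, an entry for each row: "turn": the turn, a rotation vector about the tool's x, y, z in units of 5 degrees (1.0 is 5 degrees), a list of three; "xyz": the shift along the tool's x, y, z in units of 50 mm (1.0 is 50 mm), a list of three; "claw": the finger opening in mm, from 0 to 85.4. A call has 1 to 12 rows; each row shifts and turns the commanded pose from where the row before left it, along the tool's axes as they then stand; what a row does not reach is not made up. A row lasts 1/10 s, in which the tool goes at most 50 mm and 8.59 degrees, less where a joint would pass 70% of its speed; a pose out of reach is approached as far as the arm can. A call is refused whole if a number of a shift passes 1 or a number of a turn 1, either way. A call with a gripper value outside its range is refused whole. The fingers move at their own pace and stop on an object; "squeeze" is the grip in N (left out, the last holds). Time passes only in rows, so rows that do not move let the fingers close. It gives the time, the measured TCP pose, the force, the opening and the grip force at its end, in the units of the state.
- env.observe(): the state, without advancing time (a new reading comes with each control period).
- imaging.get_image(name): name is "scene" or "top" or "wrist"; returns (picture, depth): 400x640x3 uint8, blue, green, red; 400x640 float32, m along the optical axis (not along the pixel's ray), 0 where there is no reading.
- imaging.camera_info(name): a dict with "camera_matrix" (3x3 intrinsics, pixels), "rvec" (rotation vector, rad) and "tvec" (3), from world to camera coordinates, as OpenCV has them. Camera axes: x right, y down, z forward; pixel columns grow to the right and rows downward; lengths in m; the calibration is good to about 2 mm. The wrist camera is an equidistant fisheye: a pixel r from the principal point sees the ray r / f radians off the axis. A picture is of the moment at which its call begins: read the wrist's pose just before it. camera_info takes no time and is no camera call; for the wrist camera it gives the pose at the moment of the call.
- env.close_job(): hands the job in; it is judged then, once.
The state is a dict: "time_s": time; "q": joint angles; "qvel": joint speeds; "joint_efforts": joint torques, N m; "position": TCP position; "tool_rot": TCP orientation; "ft_force": force on the tool from outside, world axes, zero at the start; "wrist_torque": the same for the moment, N m; "grip_width": finger opening in m; "gripper_force": force on a finger pad.
Only numpy, scipy, OpenCV 4.12 (cv2) and the standard library are available. Lean on these libraries where they do the work, as an engineer would, in place of code of your own. Each camera call takes 0.05 s, during which the arm holds its last target. There are 200 camera calls.

## Working session

There is one attempt and no reset: what is moved stays moved. The work goes in short steps, Python scripts to look and compute and a tool call to move; the robot and the scene stay as the last step left them, time stands still between calls to the robot, and variables do not carry over. Pictures are saved under pics/ and viewed, at most 10 in all, crops included, and the job is handed in when it is done.

Besides the shell and the picture viewer there is one more tool, called as name(argument=value, ...) on one line, values as JSON. arm_command: Moves the arm, as the interface text tells. Its arguments: {"type":"object","properties":{"turn":{"type":"array"},"xyz":{"type":"array"},"claw":{"type":"array"},"squeeze":{"type":"number"}},"required":["turn","xyz","claw"]}

```bash
mkdir -p pics
python3 - <<'E'
from rig import env, imaging
import cv2,numpy as np
for n in ("scene","top"):
    p,d=imaging.get_image(n); cv2.imwrite(f"pics/{n}0.png",p); np.save(f"{n}_d.npy",d)
    i=imaging.camera_info(n); print(n,i)
s=env.observe(); print(s)
E
```

```text
scene {'camera_matrix': array([[465.94740679,   0.        , 316.33264531],
       [  0.        , 465.94740679, 210.21443418],
       [  0.        ,   0.        ,   1.        ]]), 'rvec': array([ 1.37330724,  2.36666269, -0.77298677]), 'tvec': array([ 0.23105957, -0.34443111,  1.47467346])}
top {'camera_matrix': array([[498.56496152,   0.        , 311.3425886 ],
       [  0.        , 498.56496152, 193.08989013],
       [  0.        ,   0.        ,   1.        ]]), 'rvec': array([ 2.1228341 , -2.16399198,  0.17532163]), 'tvec': array([0.03688006, 0.55800571, 1.01099365])}
{'time_s': 0.1, 'q': array([ 6.17487634e+01,  2.18387129e+01,  7.43780713e+01,  5.37163393e-04,
        8.38588069e+01, -1.23352734e+01]), 'qvel': array([-0.03506915, -0.03620932, -0.15930952,  0.09670256,  0.02761747,
        0.12028095]), 'joint_efforts': array([ 3.56380711e-03, -4.49224627e+01, -2.31658334e+01, -2.20660640e-04,
        3.61133709e-03, -2.66526206e-05]), 'position': array([0.15069716, 0.52868823, 0.23077246]), 'tool_rot': array([[-9.61664576e-01,  2.74227721e-01, -6.32693786e-04],
       [ 2.74228297e-01,  9.61663923e-01, -1.15774643e-03],
       [ 2.90952623e-04, -1.28686627e-03, -9.99999130e-01]]), 'ft_force': array([ 0.2152362 , -0.51815792, -0.04536486]), 'wrist_torque': array([-0.06163047, -0.03916838,  0.0201899 ]), 'gripper_force': 0.0, 'grip_width': 0.08555776195014657}
```

View pics/top0.png

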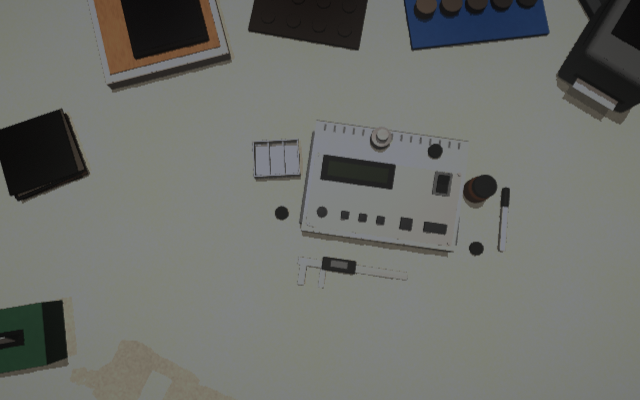

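View pics/scene0.png

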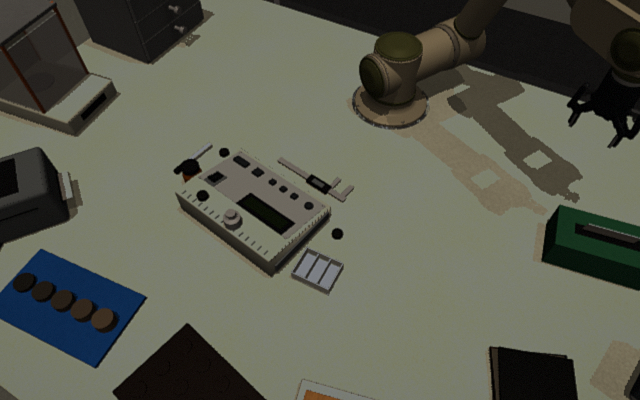

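The top view shows the unit with the zero key at (322,212), the menu keys at (345–380, 215–220), stop at (406,224), start at (435,228) and the rocker at (443,183). The scene view agrees. Next I fit the unit's pose to the key centroids.

```bash
cat > h.py <<'E'
import numpy as np,cv2
from scipy.optimize import least_squares
KEYS={'zero':122,'ml':74,'mm':37,'mr':0,'stop':-53,'start':-113}
S=.18
def cam(i):
    R=cv2.Rodrigues(i['rvec'])[0]; return R,-R.T@np.asarray(i['tvec']).ravel()
def ray(i,uv,z):
    R,c=cam(i); d=R.T@np.linalg.inv(i['camera_matrix'])@np.array([uv[0],uv[1],1.]); return c+d*(z-c[2])/d[2]
def pt(x,y,h):  # unit coords mm: point on panel at (x,y), h proud
    return np.array([x-h*np.sin(S),y,50+(x+115)*np.tan(S)+h*np.cos(S)])/1000
def rigid(A,B):
    a,b=A-A.mean(0),B-B.mean(0); th=np.arctan2((a[:,0]*b[:,1]-a[:,1]*b[:,0]).sum(),(a*b).sum())
    R=np.array([[np.cos(th),-np.sin(th)],[np.sin(th),np.cos(th)]]); return th,R,B.mean(0)-R@A.mean(0)
E
python3 - <<'E'
from h import *
from rig import imaging
i=imaging.camera_info("top"); p=cv2.imread("pics/top0.png"); d=np.load("top_d.npy")
g=cv2.cvtColor(p,cv2.COLOR_BGR2GRAY)
m=(g<75).astype(np.uint8); n,l,s,c=cv2.connectedComponentsWithStats(m)
for px in [(322,212),(345,215),(363,217),(380,220),(406,224),(435,228),(443,183),(358,172)]: print(px,g[px[1],px[0]],l[px[1],px[0]],s[l[px[1],px[0]]],c[l[px[1],px[0]]].round(2))
A=[];B=[]
for (k,y),px in zip(KEYS.items(),[(322,212),(345,215),(363,217),(380,220),(406,224),(435,228)]):
    q=pt(-72,y,9); A.append(q[:2]); B.append(ray(i,c[l[px[1],px[0]]],q[2]-.001)[:2])
A=np.array(A);B=np.array(B); th,R,t=rigid(A,B); print('yaw',np.degrees(th),'org',t); print('res mm',((A@R.T+t-B)*1000).round(1))
q=pt(18,-115,8); print('rocker pred',R@q[:2]+t,'seen',ray(i,c[l[183,443]],q[2])[:2])
q=pt(-72,-25,0);w=R@q[:2]+t
Rc,cc=cam(i)
for nm,q in [('panel',q),('start',pt(-72,-113,9)),('zero',pt(-72,122,9))]:
    w=np.r_[R@q[:2]+t,q[2]]; v=Rc@(w-cc); u=(i['camera_matrix']@(v/v[2]))[:2]; uu=u.round().astype(int)
    dd=np.median(d[uu[1]-1:uu[1]+2,uu[0]-1:uu[0]+2]); print(nm,w.round(4),u.round(1),'depth err mm',(dd-v[2])*1000)
cv2.imwrite("pics/crop.png",cv2.resize(np.clip(p[110:270,250:520]*1.8,0,255).astype(np.uint8),(800,474),interpolation=cv2.INTER_CUBIC))
E
```

```text
(322, 212) 47 81 [317 207  10  11  87] [321.6  211.56]
(345, 215) 46 82 [341 211   8   9  62] [344.29 214.76]
(363, 217) 45 85 [358 214   9   8  63] [362.19 217.52]
(380, 220) 45 86 [376 216   9   9  69] [379.96 220.12]
(406, 224) 42 87 [399 217  14  14 146] [405.64 223.67]
(435, 228) 42 90 [423 222  24  13 232] [434.48 227.74]
(443, 183) 29 68 [432 173  20  23 341] [441.88 183.96]
(358, 172) 41 60 [ 320  155   76   34 1801] [357.58 171.59]
yaw -9.31761067895369 org [ 0.5691778  -0.12556104]
res mm [[ 0.   0.7]
 [-0.2 -0.1]
 [ 0.2  0. ]
 [ 0.2 -0.2]
 [-0.  -0. ]
 [-0.2 -0.5]]
rocker pred [ 0.56690765 -0.24172617] seen [ 0.56645084 -0.24089538]
panel [ 0.4941 -0.1386  0.0578] [391.6 221.3] depth err mm -1.2992146288268724
start [ 0.4782 -0.2252  0.0667] [434.8 227.8] depth err mm -0.4240321158168747
zero [0.5163 0.0067 0.0667] [321.2 211.5] depth err mm -0.8260680108891361
```

View pics/crop.png

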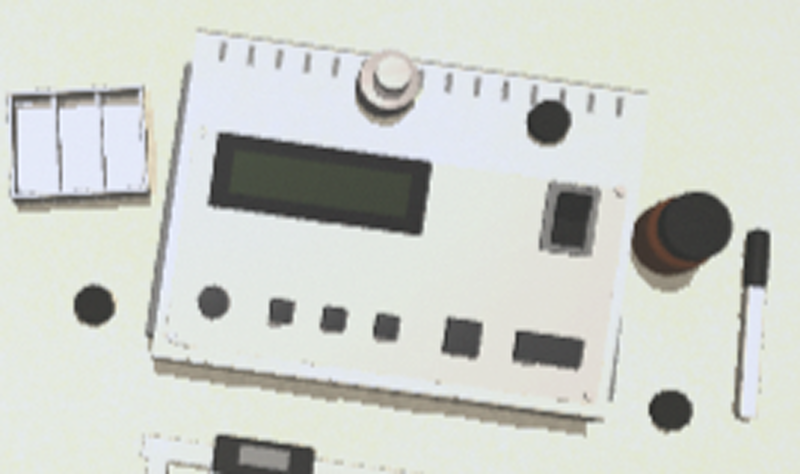

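The crop confirms the pose: key residuals are under 1 mm and depth agrees to about 1 mm. The puck is about 60 mm behind the rocker. I'll press with closed fingers square to the panel, tool x along the unit's −x.

```bash
cat >> h.py <<'E'
TH=np.radians(-9.318); T=np.array([.5692,-.1256])
def world(q):
    R=np.array([[np.cos(TH),-np.sin(TH)],[np.sin(TH),np.cos(TH)]]); return np.r_[R@q[:2]+T,q[2]]
ux=np.array([np.cos(TH),np.sin(TH),0]); uy=np.array([-np.sin(TH),np.cos(TH),0]); uz=np.array([0,0,1.])
N=-np.sin(S)*ux+np.cos(S)*uz; PX=np.cos(S)*ux+np.sin(S)*uz
RT=np.column_stack([-PX,uy,-N])
TG={'rocker':world(pt(18,-115,8))+.015*PX,'zero':world(pt(-72,122,9)),'start':world(pt(-72,-113,9)),}
from scipy.spatial.transform import Rotation as Ro
def rep(name,h):
    from rig import env
    s=env.observe(); R=s['tool_rot']; g=TG[name]+h/1000*N
    rv=np.degrees(Ro.from_matrix(R.T@RT).as_rotvec())/5
    print(name,g.round(4),'pos',s['position'].round(4),'t',s['time_s'],'f',s['ft_force'].round(2))
    print('turn5',rv.round(3),'shift now-axes/50',(R.T@(g-s['position'])/.05).round(3),'shift final-axes/50',(RT.T@(g-s['position'])/.05).round(3))
E
python3 -c "from h import *;rep('rocker',60)"
```

```text
rocker [ 0.5709 -0.2424  0.1438] pos [0.1507 0.5287 0.2308] t 0.1 f [ 0.22 -0.52 -0.05]
turn5 [-0.133 -2.065 -1.315] shift now-axes/50 [-12.311 -12.524   1.752] shift final-axes/50 [-10.304 -13.858   3.643]
```

arm_command(turn=[[0, 0, 0], [0, 0, 0], [0, 0, 0], [0, 0, 0], [0, 0, 0], [0, 0, 0], [0, 0, 0], [0, 0, 0], [0, 0, 0], [0, 0, 0], [0, 0, 0], [0, 0, 0]], xyz=[[-0.5, -0.5, 0], [-0.5, -0.5, 0], [-0.5, -0.5, 0], [-0.5, -0.5, 0], [-0.5, -0.5, 0], [-0.5, -0.5, 0], [-0.5, -0.5, 0], [-0.5, -0.5, 0], [-0.5, -0.5, 0], [-0.5, -0.5, 0], [-0.5, -0.5, 0], [-0.5, -0.5, 0]], claw=[0, 0, 0, 0, 0, 0, 0, 0, 0, 0, 0, 0], squeeze=20)

```text
time_s: 1.3
position: [0.3574, 0.1568, 0.2312]
tool_rot: [[-0.962, 0.274, -0.0], [0.274, 0.962, -0.0], [0.0, -0.0, -1.0]]
ft_force: [1.2, 0.8, 0.1]
grip_width: 0.0
gripper_force: 0.0
```

arm_command(turn=[[0, 0, 0], [0, 0, 0], [0, 0, 0], [0, 0, 0], [0, 0, 0], [0, 0, 0], [0, 0, 0], [0, 0, 0], [0, 0, 0], [0, -0.7, -0.4], [0, -0.7, -0.4], [-0.1, -0.7, -0.5]], xyz=[[-0.5, -0.5, 0], [-0.5, -0.5, 0], [-0.5, -0.5, 0], [-0.5, -0.5, 0], [-0.5, -0.5, 0], [-0.5, -0.5, 0], [-0.5, -0.5, 0], [-0.5, -0.5, 0], [-0.5, -0.5, 0], [-0.5, -0.5, 0], [-0.5, -0.5, 0], [0, 0, 0]], claw=[0, 0, 0, 0, 0, 0, 0, 0, 0, 0, 0, 0])

```text
time_s: 2.5
position: [0.5485, -0.1844, 0.2321]
tool_rot: [[-0.97, 0.164, 0.181], [0.161, 0.986, -0.033], [-0.184, -0.003, -0.983]]
ft_force: [0.3, 1.3, -0.5]
grip_width: 0.0002
gripper_force: 0.0
```

```bash
python3 -c "from h import *;rep('rocker',25)"
```

```text
rocker [ 0.5771 -0.2434  0.1094] pos [ 0.5485 -0.1844  0.2321] t 2.5 f [ 0.35  1.27 -0.5 ]
turn5 [-0.04   0.061 -0.017] shift now-axes/50 [-0.291 -1.063  2.555] shift final-axes/50 [-0.303 -1.073  2.55 ]
```

arm_command(turn=[[-0.04, 0.06, -0.02], [0, 0, 0], [0, 0, 0], [0, 0, 0], [0, 0, 0], [0, 0, 0], [0, 0, 0], [0, 0, 0]], xyz=[[-0.1, -0.36, 0], [-0.1, -0.36, 0.3], [-0.1, -0.35, 0.5], [0, 0, 0.5], [0, 0, 0.5], [0, 0, 0.5], [0, 0, 0.25], [0, 0, 0]], claw=[0, 0, 0, 0, 0, 0, 0, 0])

```text
time_s: 3.3
position: [0.5748, -0.2394, 0.1084]
tool_rot: [[-0.972, 0.161, 0.172], [0.159, 0.987, -0.026], [-0.174, 0.002, -0.985]]
ft_force: [0.0, 0.4, 0.0]
grip_width: 0.0
gripper_force: 0.0
```

Run:
```python
from h import *
rep('rocker',12)
from rig import imaging
i=imaging.camera_info("wrist"); p,d=imaging.get_image("wrist"); K=i['camera_matrix']; R,c=cam(i)
p=np.clip(p*1.8,0,255).astype(np.uint8)
def proj(w):
    v=R@(w-c); a=np.arctan2(np.hypot(v[0],v[1]),v[2]); f=K[0,0]; n=np.hypot(v[0],v[1]); return (K[0,2]+f*a*v[0]/n,K[1,2]+f*a*v[1]/n)
for w in [world(pt(18,-115,8)),TG['rocker'],TG['start'],world(pt(18+24,-115-18,3)),world(pt(18+24,-115+18,3)),world(pt(18-24,-115-18,3)),world(pt(18-24,-115+18,3))]:
    u=proj(w); print(np.round(u)); cv2.circle(p,tuple(int(round(x)) for x in u),2,(0,0,255),-1)
cv2.imwrite("pics/w1.png",p)
```

```text
rocker [ 0.5794 -0.2438  0.0966] pos [ 0.5748 -0.2394  0.1084] t 3.3 f [0.01 0.44 0.04]
turn5 [ 0.03  -0.062  0.011] shift now-axes/50 [-0.062 -0.073  0.251] shift final-axes/50 [-0.061 -0.072  0.251]
[316. 220.]
[316. 244.]
[320.  57.]
[287. 254.]
[345. 254.]
[285. 177.]
[347. 177.]
```

View pics/w1.png

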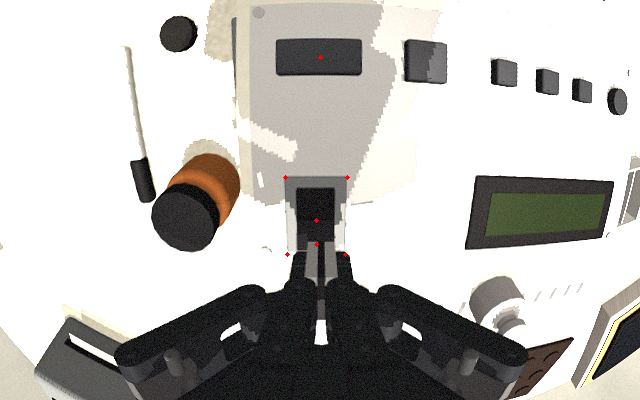

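The projected bezel corners match the picture (row 177, columns 285–347), and the closed tips sit over the rocker's far half. I'll correct sideways and descend.

arm_command(turn=[[0.03, -0.06, 0.01], [0, 0, 0], [0, 0, 0], [0, 0, 0], [0, 0, 0], [0, 0, 0], [0, 0, 0], [0, 0, 0], [0, 0, 0], [0, 0, 0]], xyz=[[-0.06, -0.07, 0], [0, 0, 0.1], [0, 0, 0.1], [0, 0, 0.05], [0, 0, 0.05], [0, 0, 0.03], [0, 0, 0.03], [0, 0, 0.03], [0, 0, 0.03], [0, 0, 0]], claw=[0, 0, 0, 0, 0, 0, 0, 0, 0, 0])

```text
time_s: 4.35
position: [0.5817, -0.2445, 0.0902]
tool_rot: [[-0.97, 0.162, 0.18], [0.159, 0.987, -0.031], [-0.183, -0.002, -0.983]]
ft_force: [-0.1, 0.3, 0.4]
grip_width: 0.0
gripper_force: 0.5
```

```bash
python3 -c "from h import *;rep('rocker',0)"
```

```text
rocker [ 0.5815 -0.2442  0.0848] pos [ 0.5817 -0.2445  0.0902] t 4.35 f [-0.05  0.25  0.36]
turn5 [-0.021  0.045  0.002] shift now-axes/50 [0.026 0.006 0.105] shift final-axes/50 [0.025 0.006 0.105]
```

arm_command(turn=[[0, 0, 0], [0, 0, 0], [0, 0, 0], [0, 0, 0]], xyz=[[0.02, 0, 0.03], [0, 0, 0.03], [0, 0, 0.02], [0, 0, 0]], claw=[0, 0, 0, 0])

```text
time_s: 4.75
position: [0.5811, -0.2444, 0.0856]
tool_rot: [[-0.97, 0.162, 0.179], [0.159, 0.987, -0.031], [-0.182, -0.002, -0.983]]
ft_force: [0.5, -0.3, 0.9]
grip_width: 0.0001
gripper_force: 0.6
```

arm_command(turn=[[0, 0, 0], [0, 0, 0]], xyz=[[0, 0, 0.02], [0, 0, 0]], claw=[0, 0])

```text
time_s: 4.95
position: [0.5813, -0.2444, 0.0848]
tool_rot: [[-0.97, 0.162, 0.179], [0.159, 0.987, -0.031], [-0.182, -0.002, -0.983]]
ft_force: [0.4, -0.5, 2.1]
grip_width: -0.0002
gripper_force: 1.0
```

Contact at about 2 N. I'll push on in small steps.

arm_command(turn=[[0, 0, 0], [0, 0, 0], [0, 0, 0]], xyz=[[0, 0, 0.02], [0, 0, 0.02], [0, 0, 0]], claw=[0, 0, 0])

```text
time_s: 5.25
position: [0.5814, -0.2444, 0.0846]
tool_rot: [[-0.97, 0.162, 0.18], [0.158, 0.987, -0.032], [-0.182, -0.002, -0.983]]
ft_force: [-7.1, 1.9, 15.4]
grip_width: 0.0001
gripper_force: 8.9
```

arm_command(turn=[[0, 0, 0], [0, 0, 0]], xyz=[[0, 0, 0.02], [0, 0, 0]], claw=[0, 0])

```text
time_s: 5.45
position: [0.5815, -0.2445, 0.0844]
tool_rot: [[-0.97, 0.162, 0.18], [0.158, 0.987, -0.032], [-0.183, -0.003, -0.983]]
ft_force: [-11.7, 3.2, 23.9]
grip_width: -0.0001
gripper_force: 12.8
```

It hit a hard stop at the expected "on" height. I'll retract and check.

arm_command(turn=[[0, 0, 0], [0, 0, 0], [0, 0, 0], [0, 0, 0]], xyz=[[0, 0, -0.1], [0, 0, -0.4], [0, 0, -0.5], [0, 0, 0]], claw=[0, 0, 0, 0])

```text
time_s: 5.85
position: [0.5734, -0.2434, 0.1337]
tool_rot: [[-0.97, 0.162, 0.183], [0.159, 0.987, -0.033], [-0.186, -0.003, -0.983]]
ft_force: [0.2, -1.1, 0.6]
grip_width: -0.0001
gripper_force: 0.0
```

Run:
```python
from h import *
rep('zero',60)
from rig import imaging
p,d=imaging.get_image("wrist")
cv2.imwrite("pics/w2.png",np.clip(p*1.8,0,255).astype(np.uint8))
```

```text
zero [0.5057 0.0084 0.1257] pos [ 0.5734 -0.2434  0.1337] t 5.85 f [ 0.21 -1.11  0.61]
turn5 [-0.039  0.076  0.007] shift now-axes/50 [ 2.141  4.751 -0.257] shift final-axes/50 [ 2.146  4.75  -0.227]
```

View pics/w2.png

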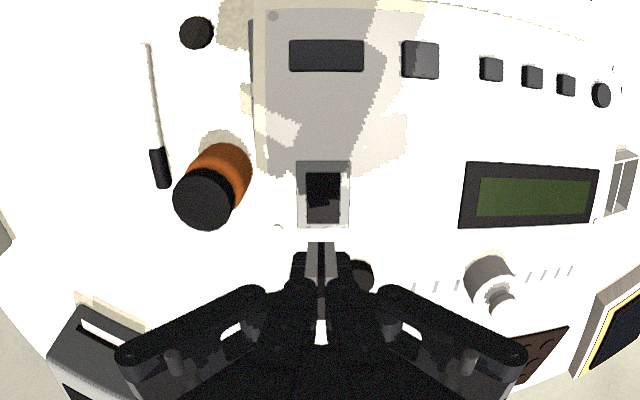

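The near half of the rocker (323,185) now stands up and the far half lies down. Moving over the zero key, then I'll verify the rocker by depth.

arm_command(turn=[[-0.04, 0.08, 0], [0, 0, 0], [0, 0, 0], [0, 0, 0], [0, 0, 0], [0, 0, 0], [0, 0, 0], [0, 0, 0], [0, 0, 0], [0, 0, 0]], xyz=[[0.3, 0.4, -0.23], [0.3, 0.6, 0], [0.3, 0.6, 0], [0.3, 0.6, 0], [0.3, 0.6, 0], [0.3, 0.6, 0], [0.3, 0.6, 0], [0.05, 0.6, 0], [0, 0.15, 0], [0, 0, 0]], claw=[0, 0, 0, 0, 0, 0, 0, 0, 0, 0])

```text
time_s: 6.9
position: [0.5046, 0.0097, 0.1231]
tool_rot: [[-0.972, 0.159, 0.172], [0.157, 0.987, -0.026], [-0.174, 0.002, -0.985]]
ft_force: [0.5, -0.4, -0.3]
grip_width: -0.0
gripper_force: 0.0
```

Run:
```python
from h import *
from rig import imaging
i=imaging.camera_info("top"); p,d=imaging.get_image("top"); R,c=cam(i)
d0=np.load("top_d.npy")
for a in (-14,-10,-6,6,10,14):
    w=world(pt(18,-115,8))+a/1000*PX; v=R@(w-c); u=(i['camera_matrix']@(v/v[2]))[:2].round().astype(int)
    print(a,u,'above axis plane mm: before',round((v[2]-d0[u[1],u[0]])*1000,1),'now',round((v[2]-d[u[1],u[0]])*1000,1))
# unit shift check
g=cv2.cvtColor(p,cv2.COLOR_BGR2GRAY); n,l,s,cc=cv2.connectedComponentsWithStats((g<75).astype(np.uint8))
for px in [(406,224),(435,228),(443,183),(435,151),(363,217)]: print(px,cc[l[px[1],px[0]]].round(2))
rep('zero',20)
```

```text
-14 [441 190] above axis plane mm: before 0.9 now 3.0
-10 [442 189] above axis plane mm: before 1.4 now 7.0
-6 [442 187] above axis plane mm: before 4.4 now 5.9
6 [443 181] above axis plane mm: before 2.0 now 0.0
10 [443 179] above axis plane mm: before 5.9 now 0.3
14 [443 177] above axis plane mm: before 7.9 now 0.2
(406, 224) [405.64 223.67]
(435, 228) [434.42 227.73]
(443, 183) [442.16 184.21]
(435, 151) [434.68 150.83]
(363, 217) [322.79 209.8 ]
zero [0.5128 0.0073 0.0864] pos [0.5048 0.0088 0.1232] t 6.95 f [ 0.18 -0.53 -0.46]
turn5 [ 0.022 -0.057  0.013] shift now-axes/50 [-0.032 -0.005  0.755] shift final-axes/50 [-0.028 -0.004  0.755]
```

The rocker is on and the unit hasn't shifted. Next, descend to the zero key.

arm_command(turn=[[0.02, -0.06, 0.01], [0, 0, 0], [0, 0, 0], [0, 0, 0], [0, 0, 0], [0, 0, 0]], xyz=[[-0.03, 0, 0.2], [0, 0, 0.4], [0, 0, 0.3], [0, 0, 0.15], [0, 0, 0], [0, 0, 0]], claw=[0, 0, 0, 0, 0, 0])

```text
time_s: 7.55
position: [0.5157, 0.0066, 0.0727]
tool_rot: [[-0.97, 0.163, 0.178], [0.161, 0.987, -0.029], [-0.181, 0.0, -0.984]]
ft_force: [0.1, 0.6, -0.0]
grip_width: 0.0001
gripper_force: 0.0
```

```bash
python3 -c "from h import *;rep('zero',-5)"
```

```text
zero [0.5172 0.0066 0.0618] pos [0.5157 0.0066 0.0727] t 7.55 f [ 0.1   0.57 -0.04]
turn5 [-0.     0.017 -0.015] shift now-axes/50 [0.011 0.004 0.221] shift final-axes/50 [0.01  0.004 0.221]
```

arm_command(turn=[[0, 0, 0], [0, 0, 0], [0, 0, 0], [0, 0, 0], [0, 0, 0], [0, 0, 0]], xyz=[[0.01, 0, 0.06], [0, 0, 0.06], [0, 0, 0.04], [0, 0, 0.03], [0, 0, 0.03], [0, 0, 0]], claw=[0, 0, 0, 0, 0, 0])

```text
time_s: 8.15
position: [0.5172, 0.0069, 0.0619]
tool_rot: [[-0.97, 0.162, 0.179], [0.16, 0.987, -0.029], [-0.181, 0.0, -0.983]]
ft_force: [-0.7, -1.1, 4.6]
grip_width: -0.0001
gripper_force: 2.5
```

arm_command(turn=[[0, 0, 0], [0, 0, 0]], xyz=[[0, 0, 0.02], [0, 0, 0]], claw=[0, 0])

```text
time_s: 8.35
position: [0.5173, 0.0069, 0.0617]
tool_rot: [[-0.97, 0.162, 0.179], [0.159, 0.987, -0.03], [-0.182, -0.0, -0.983]]
ft_force: [-5.7, -1.0, 15.5]
grip_width: -0.0
gripper_force: 8.1
```

Hard stop at 15 N, so the key is fully down. Holding for 2.8 s.

arm_command(turn=[[0, 0, 0], [0, 0, 0], [0, 0, 0], [0, 0, 0], [0, 0, 0], [0, 0, 0], [0, 0, 0], [0, 0, 0], [0, 0, 0], [0, 0, 0], [0, 0, 0], [0, 0, 0]], xyz=[[0, 0, 0], [0, 0, 0], [0, 0, 0], [0, 0, 0], [0, 0, 0], [0, 0, 0], [0, 0, 0], [0, 0, 0], [0, 0, 0], [0, 0, 0], [0, 0, 0], [0, 0, 0]], claw=[0, 0, 0, 0, 0, 0, 0, 0, 0, 0, 0, 0])

```text
time_s: 9.55
position: [0.5172, 0.0069, 0.0616]
tool_rot: [[-0.97, 0.162, 0.179], [0.16, 0.987, -0.029], [-0.182, -0.0, -0.983]]
ft_force: [-5.8, -0.5, 16.0]
grip_width: 0.0005
gripper_force: 8.2
```

arm_command(turn=[[0, 0, 0], [0, 0, 0], [0, 0, 0], [0, 0, 0], [0, 0, 0], [0, 0, 0], [0, 0, 0], [0, 0, 0], [0, 0, 0], [0, 0, 0], [0, 0, 0], [0, 0, 0]], xyz=[[0, 0, 0], [0, 0, 0], [0, 0, 0], [0, 0, 0], [0, 0, 0], [0, 0, 0], [0, 0, 0], [0, 0, 0], [0, 0, 0], [0, 0, 0], [0, 0, 0], [0, 0, 0]], claw=[0, 0, 0, 0, 0, 0, 0, 0, 0, 0, 0, 0])

```text
time_s: 10.75
position: [0.5172, 0.0069, 0.0616]
tool_rot: [[-0.97, 0.162, 0.179], [0.16, 0.987, -0.029], [-0.182, -0.0, -0.983]]
ft_force: [-6.9, -1.3, 16.0]
grip_width: 0.0002
gripper_force: 8.2
```

arm_command(turn=[[0, 0, 0], [0, 0, 0], [0, 0, 0], [0, 0, 0]], xyz=[[0, 0, 0], [0, 0, 0], [0, 0, 0], [0, 0, 0]], claw=[0, 0, 0, 0])

```text
time_s: 11.15
position: [0.5173, 0.0069, 0.0617]
tool_rot: [[-0.97, 0.162, 0.179], [0.16, 0.987, -0.029], [-0.182, -0.0, -0.983]]
ft_force: [-6.4, -0.4, 15.6]
grip_width: -0.0002
gripper_force: 8.2
```

arm_command(turn=[[0, 0, 0], [0, 0, 0], [0, 0, 0], [0, 0, 0], [0, 0, 0]], xyz=[[0, 0, -0.1], [0, 0, -0.3], [0, 0, -0.5], [0, 0, -0.2], [0, 0, 0]], claw=[0, 0, 0, 0, 0])

```text
time_s: 11.65
position: [0.5077, 0.0085, 0.1156]
tool_rot: [[-0.97, 0.162, 0.18], [0.16, 0.987, -0.029], [-0.183, 0.0, -0.983]]
ft_force: [0.5, -0.2, -0.1]
grip_width: 0.0001
gripper_force: 0.0
```

```bash
python3 -c "from h import *;rep('start',50)"
```

```text
start [ 0.4694 -0.2237  0.1159] pos [0.5077 0.0085 0.1156] t 11.65 f [ 0.51 -0.22 -0.07]
turn5 [ 0.001  0.041 -0.005] shift now-axes/50 [ 1.000e-03 -4.708e+00 -7.000e-03] shift final-axes/50 [ 3.000e-03 -4.708e+00 -7.000e-03]
```

arm_command(turn=[[0, 0.04, 0], [0, 0, 0], [0, 0, 0], [0, 0, 0], [0, 0, 0], [0, 0, 0], [0, 0, 0], [0, 0, 0], [0, 0, 0], [0, 0, 0]], xyz=[[0, -0.4, 0], [0, -0.6, 0], [0, -0.6, 0], [0, -0.6, 0], [0, -0.6, 0], [0, -0.6, 0], [0, -0.6, 0], [0, -0.5, 0], [0, -0.2, 0], [0, 0, 0]], claw=[0, 0, 0, 0, 0, 0, 0, 0, 0, 0])

```text
time_s: 12.65
position: [0.4689, -0.2239, 0.1137]
tool_rot: [[-0.971, 0.164, 0.174], [0.162, 0.986, -0.028], [-0.176, 0.001, -0.984]]
ft_force: [0.4, 0.2, -0.4]
grip_width: -0.0
gripper_force: 0.0
```

```bash
python3 -c "from h import *;rep('start',5)"
```

```text
start [ 0.4774 -0.225   0.0716] pos [ 0.4689 -0.2239  0.1137] t 12.65 f [ 0.38  0.21 -0.39]
turn5 [ 0.007 -0.038 -0.029] shift now-axes/50 [-0.02   0.005  0.858] shift final-axes/50 [-0.017  0.006  0.858]
```

arm_command(turn=[[0, -0.04, -0.03], [0, 0, 0], [0, 0, 0], [0, 0, 0], [0, 0, 0], [0, 0, 0], [0, 0, 0], [0, 0, 0]], xyz=[[-0.02, 0, 0.2], [0, 0, 0.4], [0, 0, 0.25], [0, 0, 0.06], [0, 0, 0.05], [0, 0, 0.04], [0, 0, 0.02], [0, 0, 0]], claw=[0, 0, 0, 0, 0, 0, 0, 0])

```text
time_s: 13.45
position: [0.4794, -0.2249, 0.065]
tool_rot: [[-0.971, 0.16, 0.179], [0.157, 0.987, -0.029], [-0.181, -0.0, -0.983]]
ft_force: [-0.4, 2.2, 2.7]
grip_width: 0.0001
gripper_force: 1.2
```

arm_command(turn=[[0, 0, 0], [0, 0, 0]], xyz=[[0, 0, 0.02], [0, 0, 0]], claw=[0, 0])

```text
time_s: 13.65
position: [0.4795, -0.225, 0.0638]
tool_rot: [[-0.971, 0.16, 0.178], [0.157, 0.987, -0.029], [-0.181, -0.0, -0.984]]
ft_force: [0.4, 1.9, 3.6]
grip_width: 0.0001
gripper_force: 1.6
```

arm_command(turn=[[0, 0, 0], [0, 0, 0], [0, 0, 0], [0, 0, 0]], xyz=[[0, 0, 0.02], [0, 0, 0.02], [0, 0, 0.01], [0, 0, 0]], claw=[0, 0, 0, 0])

```text
time_s: 14.05
position: [0.4799, -0.2251, 0.0618]
tool_rot: [[-0.971, 0.16, 0.179], [0.157, 0.987, -0.029], [-0.181, -0.001, -0.983]]
ft_force: [-2.7, 4.1, 12.4]
grip_width: -0.0
gripper_force: 6.0
```

Fully down: 12 N, at the same stop height as the zero key. Release and check.

arm_command(turn=[[0, 0, 0], [0, 0, 0], [0, 0, 0], [0, 0, 0], [0, 0, 0], [0, 0, 0], [0, 0, 0], [0, 0, 0]], xyz=[[0, 0, 0], [0, 0, 0], [0, 0, -0.1], [0, 0, -0.3], [0, 0, -0.6], [0, 0, -0.7], [0, 0, -0.5], [0, 0, 0]], claw=[0, 0, 0, 0, 0, 0, 0, 0])

```text
time_s: 14.85
position: [0.4608, -0.2229, 0.1723]
tool_rot: [[-0.97, 0.16, 0.182], [0.157, 0.987, -0.033], [-0.185, -0.004, -0.983]]
ft_force: [-0.7, -0.3, -1.3]
grip_width: 0.0003
gripper_force: 0.0
```

Run:
```python
from h import *
from rig import imaging,env
p,d=imaging.get_image("wrist"); cv2.imwrite("pics/w3.png",np.clip(p*1.8,0,255).astype(np.uint8))
print(env.observe()['ft_force'])
```

```text
[ 0.0175133   0.2178279  -0.85558436]
```

View pics/w3.png

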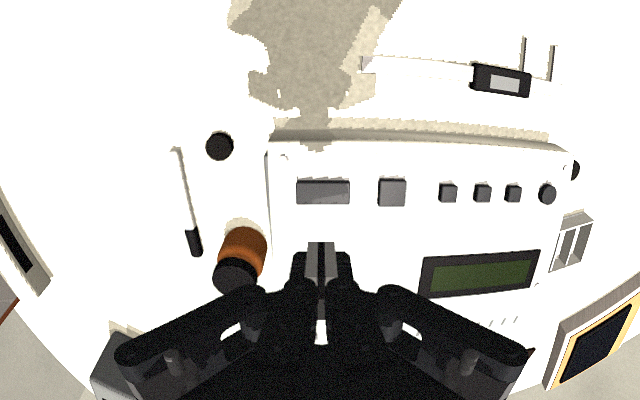

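The start key (323,191) and zero key (547,194) are both up again, everything is in place and the arm is clear.

```bash
python3 -c "from rig import env;print(env.close_job())"
```

```text
the job is handed in; nothing more can be done
None
```

I switched the unit on at the rocker, held the zero key down for about 2.8 s, then pressed and released the start key; I touched nothing else, saw nothing out of place, and handed the job in at about 15 s with the arm clear.

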